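Clear the glue weights and lay out the panel

TASK

The glue has set: take the stack of weights down from the panel and stand the round, the hexagonal and the square steel offcut each on the plywood board that bears its own outline, and lay the panel, white side up, on the board with the long rectangular outline. Each goes upright in the middle of its outline and turned to match it; set things down rather than dropping them, and leave the small glue bottle and the red cap standing where they are.

Things in the scene. Friction and masses are not known exactly. Their poses are not given: they have to be found in the camera images.
- round_center (a point): Round steel bar offcut used as a glue weight: upright cylinder, diameter 28 mm, height 34 mm, about 170 g. At the start it is the top of the stack. This point is its centre, half-way up (17 mm over its foot); z points up.
- hexagon_center (a point): Hexagonal dark steel bar offcut used as a glue weight: upright hexagonal prism, 42 mm across flats (48.5 mm across corners), height 30 mm, about 300 to 420 g. At the start it stands on the square offcut, under the round one. This point is its centre, half-way up (15 mm over its foot); z points up; x and y: x is square to one pair of flats, so the flats face 0, 60 and 120 degrees from x (alike every 60 degrees about z).
- square_center (a point): Square steel bar offcut used as a glue weight: 52 x 52 mm, height 30 mm, about 520 to 720 g. At the start it lies on the panel, under the hexagonal one. This point is its centre, half-way up (15 mm over its foot); z points up; x and y lie along its sides (alike every 90 degrees about z).
- panel_center (a point): The glued panel, bottom of the stack: flat rectangular plate 120 mm (x) by 60 mm (y) by 30 mm thick, white upper layer on a grey lower layer, four small dark screw inserts near the corners flush with its top, about 190 to 310 g. It lies flat on the bench at the start. This point is its centre, half-way up (15 mm over its foot); x along its length, y across, z up (alike every 180 degrees about z).
- rest_round_top (a point): Plywood board 86 x 86 mm, 10 mm thick, with a small round dark outline (diameter 34 mm) in the middle: the place of the round offcut. Fixed to the bench. This point is the centre of the board's upper face, on the centre of the outline, 10 mm above the bench; z points up. Which board is where changes at every start.
- rest_hexagon_top (a point): Plywood board 86 x 86 mm, 10 mm thick, with a hexagonal dark outline (48 mm across flats) in the middle: the place of the hexagonal offcut. Fixed to the bench. This point is the centre of the board's upper face, on the centre of the outline, 10 mm above the bench; z points up. Which board is where changes at every start. x is square to one pair of the outline's flats.
- rest_square_top (a point): Plywood board 86 x 86 mm, 10 mm thick, with a square dark outline (58 x 58 mm) in the middle: the place of the square offcut. Fixed to the bench. This point is the centre of the board's upper face, on the centre of the outline, 10 mm above the bench; z points up. Which board is where changes at every start. x and y lie along the outline's sides.
- rest_panel_top (a point): Plywood board 150 x 90 mm, 10 mm thick, with a rectangular dark outline (128 x 68 mm) in the middle: the place of the panel. Fixed to the bench. This point is the centre of the board's upper face, on the centre of the outline, 10 mm above the bench; z points up. Which board is where changes at every start. x along the outline's length, y across.
- glue_center (a point): Small white glue bottle with a red cap, loose, diameter 36 mm, 75 mm tall, standing among the boards; to be left alone. This point is half-way up its axis; z along the axis.
- cap_center (a point): Loose red plastic cap, a plain disc 42 mm in diameter, 26 mm tall, lying among the boards; to be left alone. This point is half-way up its axis; z along the axis.
Mind the look-alikes: they are no part of the job. Leave any blue or pink look-alike of the part that bears panel_center alone.

How it is judged (in metres and radians):
At the end, for the whole second after the job is handed in: Each piece rests upright (0.1 rad) on its own board, centre within 12 mm sideways of the outline's centre, height within 5 mm of resting on the board; panel, square and hexagon match their outlines within 15 degrees (any symmetric way round); all released and at rest (below 0.02 m/s) (horizontal distance between round_center and rest_round_top below 0.012 m and z of round_center in the frame of rest_round_top between 0.012 and 0.022 m and angle between each of round_center, hexagon_center, square_center, panel_center's own z axis and vertical below 0.1 rad and linear speed of each of round, hexagon, square, panel below 0.02 m/s and contact force between the fingers and round below 0.05 N and horizontal distance between hexagon_center and rest_hexagon_top below 0.012 m and z of hexagon_center in the frame of rest_hexagon_top between 0.01 and 0.02 m and contact force between the fingers and hexagon below 0.05 N and horizontal distance between square_center and rest_square_top below 0.012 m and z of square_center in the frame of rest_square_top between 0.01 and 0.02 m and contact force between the fingers and square below 0.05 N and horizontal distance between panel_center and rest_panel_top below 0.012 m and z of panel_center in the frame of rest_panel_top between 0.01 and 0.02 m and contact force between the fingers and panel below 0.05 N and angle between the x axis of panel_center and the x axis of rest_panel_top, either way round below 0.262 rad and (angle between the x axis of square_center and the x axis of rest_square_top, either way round below 0.262 rad or angle between the x axis of square_center and the y axis of rest_square_top, either way round below 0.262 rad) and (angle between the x axis of hexagon_center and the x axis of rest_hexagon_top, either way round below 0.262 rad or angle between the x axis of hexagon_center and the x axis of rest_hexagon_top, either way round between 0.7852 and 1.3092 rad)); the robot touches nothing.
It fails at once if the small glue bottle is shifted by more than 30 mm or knocked over (distance of glue_center from where it was at the start of the episode above 0.03 m or angle between glue_center's own z axis and vertical above 0.5 rad).
It fails at once if the red cap is shifted by more than 30 mm or knocked over (distance of cap_center from where it was at the start of the episode above 0.03 m or angle between cap_center's own z axis and vertical above 0.5 rad).
It fails at once if a piece is dropped or falls (moves faster than 0.6 m/s while no finger touches it: a drop of about 18 mm) ((contact force between the fingers and round below 0.02 N and linear speed of round above 0.6 m/s) or (contact force between the fingers and hexagon below 0.02 N and linear speed of hexagon above 0.6 m/s) or (contact force between the fingers and square below 0.02 N and linear speed of square above 0.6 m/s) or (contact force between the fingers and panel below 0.02 N and linear speed of panel above 0.6 m/s)).
It also fails if it takes over 128 s, if anything falls off the work surface, if the arm or the gripper's body presses on something with over 40 N, if the wrist force passes 120 N, or if a joint passes its speed limit or range.

ROBOT

A 7-joint arm with a two-finger parallel gripper is mounted at the origin on the work surface. World frame = base frame: x ahead of the robot, y to its left, z up, the work surface at z = 0. Lengths are in m, angles in degrees, forces in N, time in s.
With the tool pointing down it reaches from about 0.4 to 0.925 m from the base axis. Payload 5.6 kg.
Tool frame: the origin (TCP) lies at the very end of the fingers, on their centre line; the grasp point (between the pads) lies 19 mm behind it; z points along the fingers, y is the direction in which the jaws open and shut (so a half turn about z gives the same grasp; the last joint's range is limited). The gripper opens to 85 mm and grips with 20 to 120 N. Pads are 22 mm wide; open, the fingers measure 114 mm over their backs; the gripper's body (76 mm by 85 mm) begins 54 mm behind the grasp point. The pads swing forward as they close: fully open they stand 13 mm farther back than shut.
Start: joints at [-70.76, 26.786, -0.665, 91.828, 0.344, 61.387, -3.226], TCP at [0.24, 0.604, 0.231] pointing down, gripper open.
Joint ranges: [-144.91, 144.91], [-17.63, 115.5], [-89.93, 88.59], [15.96, 139.68], [-74.01, 254.01], [8.47, 105.57], [-167.45, 167.45]. Speed limits (degrees/s): [147.25, 147.25, 180, 180, 180, 180, 180].

INTERFACE

Orientations are given as [roll, pitch, yaw] about the fixed x, y, z axes, in that order (R = Rz(yaw) Ry(pitch) Rx(roll)).
In Python, from rig import manip gives the robot as it stands. The module is installed in compiled form; this text tells all that it offers.
- The arm moves only by the shell command python3 -m pendant 'ROWS' [FORCE]. ROWS is JSON, one flat list of numbers, 5 for each row, row after row: the shift along the tool's x, y, z each as a share of 400 mm, from -1 to 1, then the turn about the tool's z as a share of 45 degrees, from -1 to 1, then the closure, from 0 (fully open) to 1 (shut). A call has 1 to 8 rows; each row is the pose to reach, as a shift and turn from the pose commanded when the call began, along the tool's axes at that moment; what a row does not reach only later rows make up. A row lasts 1/12 s, in which the tool goes at most 41.7 mm and 7.16 degrees, less where a joint would pass 70% of its speed; a pose out of reach is approached as far as the arm can. A call with a number of a shift or a turn outside -1 to 1 is refused whole. A call with a gripper value outside its range is refused whole. The fingers move at their own pace and stop on an object; FORCE is the grip in N (left out, the last holds). Time passes only in rows, so rows that repeat a pose let the fingers close. It gives the time, the measured TCP pose, the force and the opening at its end, in the units of the state.
- manip.state(): the state, without advancing time (a new reading comes with each control period).
- manip.capture(name): name is "side" or "top"; returns (picture, depth): 480x640x3 uint8, red, green, blue; 480x640 float32, m along the optical axis (not along the pixel's ray), 0 where there is no reading.
- manip.calibration(name): a dict with "fov_y" (degrees; the focal length in pixels is half the picture's height over the tangent of half this angle, whatever the lens; pixels are square), "cx", "cy" (the principal point, pixels), "view" (4x4, takes a point from world to camera coordinates). Camera axes: x right, y up, looking along -z (the intrinsics and any distortion apply to the point x, -y, -z); pixel columns grow to the right and rows downward; lengths in m; the calibration is good to about 2 mm. A picture is of the moment at which its call begins. calibration takes no time and is no camera call.
- manip.job_done(): hands the job in, once; it reports no verdict.
The state is a dict: "t": time; "joints": joint angles; "joint_vel": joint speeds; "joint_torque": joint torques, N m; "tcp_pos": TCP position; "tool_rot": TCP orientation; "ft_force": force on the tool from outside, world axes, zero at the start; "ft_torque": the same for the moment, N m; "opening": finger opening in m.
Only numpy, scipy, OpenCV 4.12 (cv2) and the standard library are available. Lean on these libraries where they do the work, as an engineer would, in place of code of your own. Each camera call takes 0.05 s, during which the arm holds its last target. There are 200 camera calls.

## Working session

There is one attempt and no reset: what is moved stays moved. The work goes in short steps, Python scripts to look and compute and a shell command to move; the robot and the scene stay as the last step left them, time stands still between calls to the robot, and variables do not carry over. Pictures are saved under pics/ and viewed, about 12 in all and at most 16, crops included, and the job is handed in when it is done.

```bash
mkdir -p pics; python3 - <<'E'
from rig import manip
import cv2,numpy as np
np.set_printoptions(suppress=True,precision=4)
print(manip.state())
for n in("top","side"):
    p,d=manip.capture(n); cv2.imwrite(f"pics/{n}0.png",p[:,:,::-1]); np.savez(f"{n}0.npz",p=p,d=d)
    print(manip.calibration(n), (d==0).mean(), d.min(), d.max())
E
```

```text
{'t': 0.0, 'joints': array([-70.7597,  26.8383,  -0.6639,  91.8833,   0.3424,  61.3859,
        -3.2253]), 'joint_vel': array([-0.1205, -0.0903, -0.0251, -0.0996,  0.1446,  0.0814,  0.0133]), 'joint_torque': array([  0.    , -53.2396,   0.0214, -25.1304,   0.0115,   0.0079,
         0.    ]), 'tcp_pos': array([0.2402, 0.6034, 0.2303]), 'tool_rot': array([-179.8946,    0.0064,  158.2914]), 'ft_force': array([-0.4993,  0.0268, -0.4072]), 'ft_torque': array([ 0.0022, -0.0137,  0.0241]), 'opening': 0.08524535358057067}
{'fov_y': 46.2824125630845, 'cx': 311.6195369126842, 'cy': 243.21289976397875, 'view': array([[ 0.017 , -0.9998,  0.0037, -0.1468],
       [ 0.9923,  0.0173,  0.1229, -0.4942],
       [-0.1229,  0.0015,  0.9924, -1.5102],
       [ 0.    ,  0.    ,  0.    ,  1.    ]])} 0.0038704427083333334 0.0 2.4748983
{'fov_y': 48.50887457159667, 'cx': 318.7051802754757, 'cy': 237.14944747596616, 'view': array([[ 0.9977, -0.0656,  0.0154, -0.5177],
       [ 0.0228,  0.5433,  0.8392, -0.0034],
       [-0.0634, -0.837 ,  0.5435, -1.3176],
       [ 0.    ,  0.    ,  0.    ,  1.    ]])} 0.003922526041666667 0.0 3.5204852
```

View pics/top0.png

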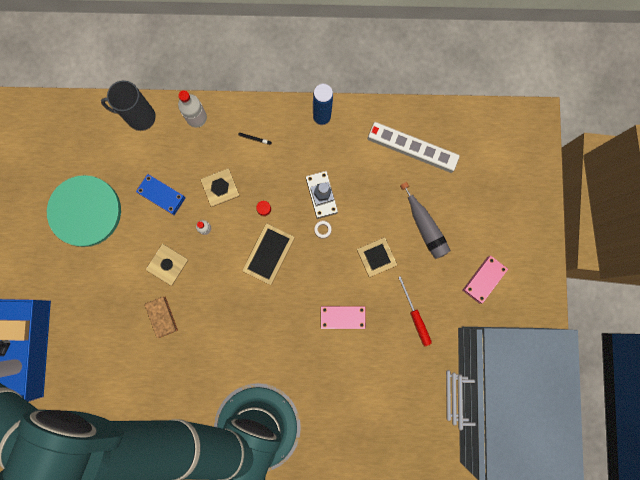

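View pics/side0.png

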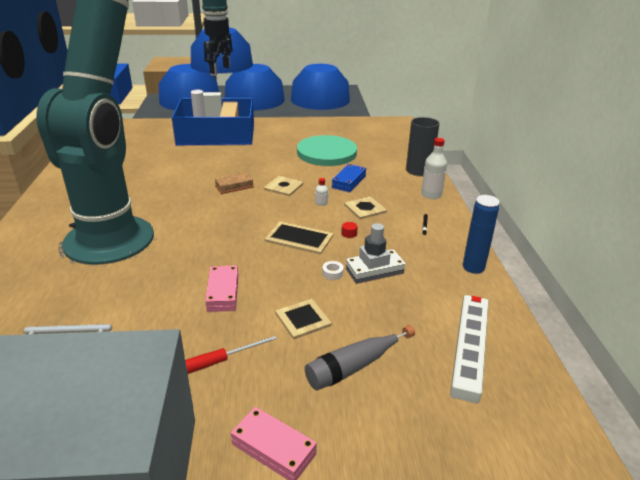

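```bash
cat > h.py <<'E'
import numpy as np,cv2
from rig import manip
np.set_printoptions(suppress=True,precision=4)
def cam(n):
    c=manip.calibration(n); return 240/np.tan(np.radians(c["fov_y"]/2)),c["cx"],c["cy"],np.array(c["view"])
def rays(n,uv):
    f,cx,cy,V=cam(n); uv=np.atleast_2d(np.asarray(uv,float)); 
    d=np.c_[(uv[:,0]-cx)/f,-(uv[:,1]-cy)/f,-np.ones(len(uv))]
    return -V[:3,:3].T@V[:3,3], d@V[:3,:3]
def plane(n,uv,z):
    o,d=rays(n,uv); return o+d*((z-o[2])/d[:,2])[:,None]
def cloud(n,d):
    v,u=np.mgrid[:480,:640]; o,r=rays(n,np.c_[u.ravel(),v.ravel()])
    return (o+r*d.ravel()[:,None]).reshape(480,640,3)
def proj(n,P):
    f,cx,cy,V=cam(n); q=np.atleast_2d(P)@V[:3,:3].T+V[:3,3]; return np.c_[cx-f*q[:,0]/q[:,2],cy+f*q[:,1]/q[:,2]]
def rect(n,mask,z):
    "world-plane min-area rectangle of the largest blob: centre, sides mm, angle of the long side"
    c=max(cv2.findContours(mask.astype(np.uint8),cv2.RETR_EXTERNAL,cv2.CHAIN_APPROX_NONE)[0],key=cv2.contourArea)
    P=plane(n,c[:,0,:],z)[:,:2]*1000
    (x,y),(w,h),a=cv2.minAreaRect(P.astype(np.float32))
    if w<h: w,h,a=h,w,a-90
    m=cv2.moments(P.astype(np.float32)[:,None]); 
    return np.array([x,y,w,h,a%180,m['m10']/m['m00'],m['m01']/m['m00']])
def near(uv,r):
    m=np.zeros((480,640),np.uint8); cv2.circle(m,tuple(int(i) for i in uv),int(r),1,-1); return m>0
E
python3 - <<'E'
from h import *
np.set_printoptions(suppress=True,precision=1)
for n,S in (("top",dict(hex=(220,187),rnd=(167,264),pan=(269,254),sq=(377,257))),("side",dict(hex=(366,207),rnd=(284,185),pan=(300,237),sq=(303,318)))):
    z=np.load(n+"0.npz"); p=z['p'].astype(int); C=cloud(n,z['d'])
    for k,uv in S.items():
        m=(p.max(2)<75)&near(uv,30 if k=='pan' else 17); print(n,k,rect(n,m,.010), 'cloud mean',C[m].mean(0)*1000)
    # board extents in height
top=np.load("top0.npz"); p=top['p'].astype(int); C=cloud("top",top['d']); N=near((322,192),32)
for k,lo,hi,z in (("panel",.02,.04,.03),("square",.052,.068,.06),("hex",.082,.1,.09),("round",.115,.135,.124)):
    m=N&(C[...,2]>lo)&(C[...,2]<hi); print(k,m.sum(),rect("top",m,z),C[m].mean(0)*1000)
for nm,s in (("red",0),):
    R=(p[...,0]>130)&(p[...,1]<70)&(p[...,2]<70)
    print('cap',rect("top",R&near((264,208),14),.026),'bottle',rect("top",R&near((203,227),12),.075))
big=cv2.resize(p.astype(np.uint8)[140:310,130:410,::-1],None,fx=2.8,fy=2.8,interpolation=cv2.INTER_CUBIC); cv2.imwrite("pics/crop1.png",big)
E
```

```text
top hex [655.7 124.6  47.3  44.5  52.3 655.6 124. ] cloud mean [652.5 121.6  23.5]
top rnd [434.3 262.1  30.6  27.7  91.  434.4 262.5] cloud mean [434.3 262.4  10. ]
top pan [469.7 -18.6 124.1  65.1 154.5 469.5 -18.4] cloud mean [468.7 -18.7  14.9]
top sq [ 465.2 -319.7   55.    54.9  114.5  465.4 -319.5] cloud mean [ 463.5 -317.4   29. ]
side hex [653.5 120.1  43.3  33.1 177.8 653.8 122.6] cloud mean [654.5 126.7   7.6]
side rnd [432.6 258.5  20.6  12.7 178.  432.7 258.8] cloud mean [432.7 264.8   7. ]
side pan [468.3 -19.8 121.9  59.1 154.9 468.3 -19.8] cloud mean [468.7 -24.5  12.6]
side sq [ 465.4 -320.5   53.5   51.9   24.4  465.5 -320.4] cloud mean [ 465.5 -319.2    8.5]
panel 545 [ 634.5 -162.4  121.2   60.2   16.1  632.5 -162. ] [ 631.6 -161.7   28.9]
square 132 [ 630.7 -163.4   52.9   51.8   18.9  620.1 -159.7] [ 624.  -161.4   59.3]
hex 114 [ 626.4 -163.1   43.7   38.6   75.5  622.8 -162.1] [ 624.1 -162.1   88.7]
round 92 [ 630.8 -165.3   26.6   26.1    0.9  631.6 -165.5] [ 632.  -165.5  122.5]
cap [594.7  -1.7  38.9  36.6  91.  595.   -1.9] bottle [537.  161.7  15.4  13.2  46.4 536.7 161.8]
```

View pics/crop1.png

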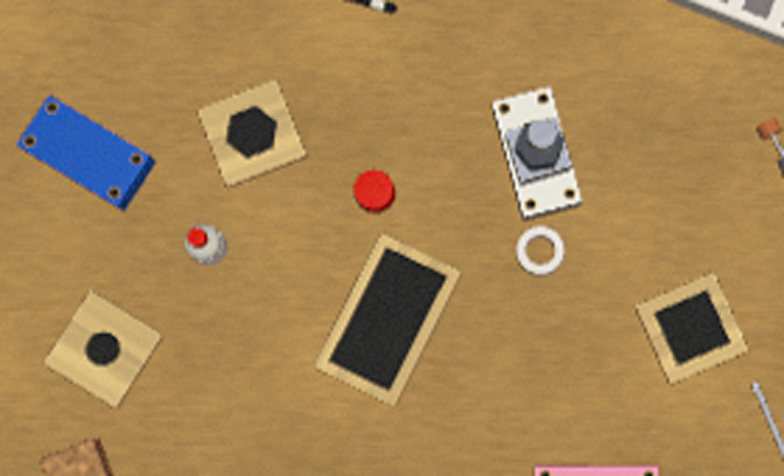

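```bash
python3 - <<'E'
from h import *
def hexang(n,m,z):
    c=max(cv2.findContours(m.astype(np.uint8),cv2.RETR_EXTERNAL,cv2.CHAIN_APPROX_NONE)[0],key=cv2.contourArea)
    P=plane(n,c[:,0,:],z)[:,:2]*1000; H=cv2.convexHull(P.astype(np.float32))
    M=np.zeros((400,400),np.uint8); o=P.mean(0); cv2.fillPoly(M,[((H[:,0]-o)*5+200).astype(np.int32)],1)
    y,x=np.nonzero(M); w=(x-x.mean())+1j*(y-y.mean()); s=(w**6).sum()/(abs(w)**6).sum()
    return (np.degrees(np.angle(s))/6+30)%60,abs(s),(o+(np.array([x.mean(),y.mean()])-200)/5)
top=np.load("top0.npz"); side=np.load("side0.npz")
print('flat normals: outline top',hexang("top",(top['p'].max(2)<75)&near((220,187),17),.01),'side',hexang("side",(side['p'].max(2)<75)&near((366,207),25),.01))
C=cloud("top",top['d']); m=near((322,192),32)&(C[...,2]>.08)
print('hex+round',hexang("top",m&(C[...,2]<.1),.09))
C=cloud("side",side['d']); S=near((375,250),40)
for k,lo,hi,z in (("panel",.026,.034,.03),("square",.057,.063,.06),("hex",.087,.093,.09),("round",.119,.128,.124)):
    m=S&(C[...,2]>lo)&(C[...,2]<hi); print(k,m.sum(),rect("side",m,z))
for z,n in((.2,'far'),):print(proj("top",[[.24,.604,.23]]),proj("side",[[.24,.604,.23]]))
E
```

```text
flat normals: outline top (np.float64(23.116853428144708), np.float64(0.1705031311411437), array([655.4764, 124.055 ])) side (np.float64(17.3006810982356), np.float64(0.07477010179901213), array([653.7962, 121.5411]))
hex+round (np.float64(10.914267496592036), np.float64(0.1585336973946914), array([ 628.2825, -163.7238]))
panel 493 [ 634.4991 -166.5457  120.7554   68.4706   16.7699  630.8406 -173.7926]
square 99 [ 631.4645 -167.8405   52.2799   51.6828  107.4162  628.4641 -180.007 ]
hex 88 [ 630.566  -171.2313   41.8138   38.1164  170.0033  627.2689 -175.6727]
round 77 [ 631.5037 -171.3939   29.1454   25.451    55.2271  631.5658 -171.4438]
[[ -7.9439 336.3406]] [[220.9819  74.4774]]
```

```bash

python3 -m pendant '[-0.5405,-0.4758,0,0,0, -0.5405,-0.4758,0,0,0, -0.5405,-0.4758,0,0,0, -0.5405,-0.4758,0,0,0, -0.5405,-0.4758,0,0,0, -0.5405,-0.4758,0,0,0, -0.5405,-0.4758,0,0,0, -0.5405,-0.4758,0,0,0]' 60
python3 -m pendant '[-0.5405,-0.4758,0,0,0, -0.5405,-0.4758,0,0,0, -0.5405,-0.4758,0,0,0, -0.5405,-0.4758,0,0,0, -0.5405,-0.4758,0,0,0, -0.5405,-0.4758,0,0,0, -0.5405,-0.4758,0,0,0, -0.5405,-0.4758,0,0,0]'
python3 -m pendant '[-0.5405,-0.4758,0,0,0, -0.5405,-0.4758,0,0,0, -0.5405,-0.4758,0,0,0, -0.5405,-0.4758,0,0,0, -0.5405,-0.4758,0,0,0, -0.5405,-0.4758,0,0,0, -0.5405,-0.4758,0,0,0, -0.5405,-0.4758,0,0,0]'
```

```text
t: 0.77
tcp_pos: [0.375, 0.3392, 0.2312]
tool_rot: [-179.8, 0.1, 157.6]
ft_force: [0.8, -0.4, 1.2]
opening: 0.0856
t: 1.43
tcp_pos: [0.5042, 0.0823, 0.2315]
tool_rot: [-179.9, 0.2, 157.6]
ft_force: [1.0, -0.4, -0.2]
opening: 0.0856
t: 2.1
tcp_pos: [0.6328, -0.1754, 0.2307]
tool_rot: [-179.7, 0.2, 157.8]
ft_force: [-1.1, -0.5, 0.7]
opening: 0.0854
```

```bash
python3 -m pendant '[0,0,0,0,0, 0,0,0,0,0]'; cat >> h.py <<'E'
def go(x,y,z,yaw=None):
    s=manip.state(); p=s['tcp_pos']; a=np.radians(s['tool_rot'][2]); d=np.array([x,y,z])-p
    t=0 if yaw is None else -((yaw-s['tool_rot'][2]+180)%360-180)/45
    R=cv2.Rodrigues(np.radians([0,0,s['tool_rot'][2]]))[0]@np.diag([1,-1,-1])
    print('tcp',p,'rot',s['tool_rot'],'shift',R.T@d/.4,'turn',round(t,3),'open',round(s['opening'],4),'dist',np.linalg.norm(d),'t',s['t'])
E
python3 - <<'E'
from h import *
go(.6315,-.167,.095)
p,d=manip.capture("top"); q,e=manip.capture("side")
im=np.hstack([cv2.resize(p[130:260,260:400],(400,371)),cv2.resize(q[180:310,310:450],(400,371))])
cv2.imwrite("pics/a1.png",im[:,:,::-1]); go(.6315,-.167,.095)
E
```

```text
t: 2.27
tcp_pos: [0.6316, -0.1656, 0.2304]
tool_rot: [180.0, -0.1, 158.3]
ft_force: [-0.4, 0.4, 0.0]
opening: 0.0853
tcp [ 0.6316 -0.1656  0.2304] rot [179.9798  -0.102  158.2982] shift [-0.0012 -0.0034  0.3385] turn 0 open 0.0853 dist 0.13541337017408983 t 2.2667
tcp [ 0.6317 -0.1643  0.231 ] rot [179.9493  -0.0648 158.426 ] shift [-0.002  -0.0064  0.3399] turn 0 open 0.0853 dist 0.1359835999515571 t 2.3667
```

View pics/a1.png

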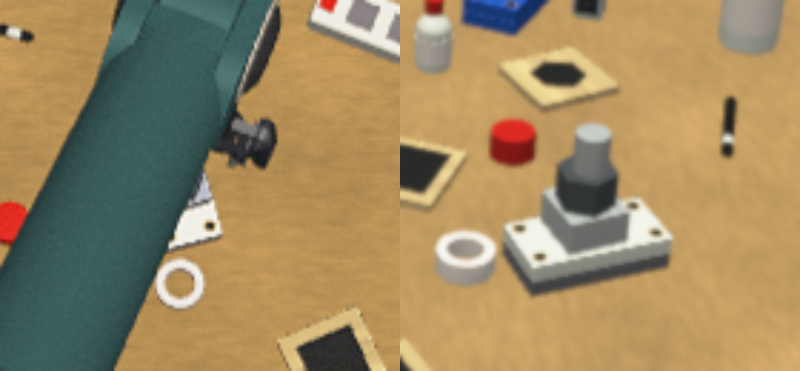

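```bash
python3 -m pendant '[0,-0.004,0.24,0,0, 0,-0.004,0.24,0,0, 0,-0.004,0.24,0,0, 0,-0.004,0.24,0,0, 0,-0.004,0.24,0,0]'; python3 - <<'E'
from h import *
q,e=manip.capture("side")
print(proj("side",[[.6315,-.167,.135]]))
cv2.imwrite("pics/a2.png",cv2.resize(q[130:290,290:460],(680,640))[:600,:,::-1]); go(.6315,-.167,.095)
E
```

```text
t: 2.78
tcp_pos: [0.6316, -0.1671, 0.1359]
tool_rot: [180.0, -0.0, 158.4]
ft_force: [0.3, 0.5, 1.1]
opening: 0.085
[[377.0731 221.5397]]
tcp [ 0.6326 -0.1677  0.1373] rot [179.9663   0.1549 158.3389] shift [0.0032 0.0006 0.1058] turn 0 open 0.0855 dist 0.04233385826815406 t 2.8333
```

View pics/a2.png

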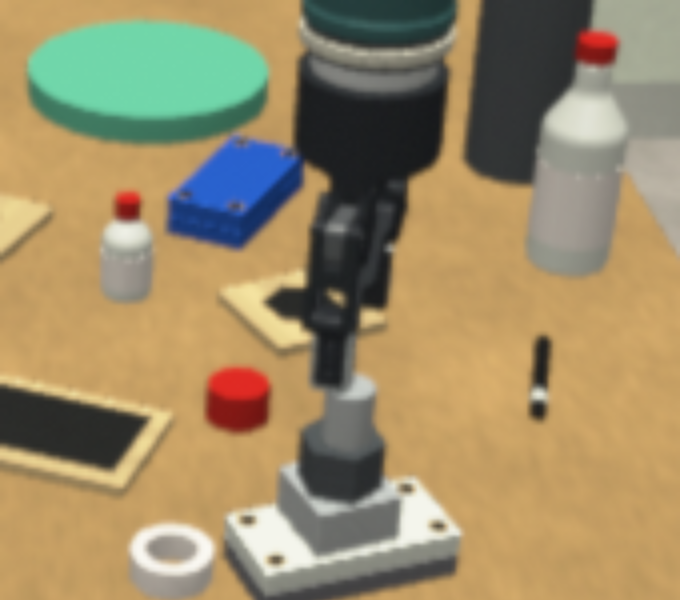

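```bash
python3 -m pendant '[0,0,0.05,0,0, 0,0,0.104,0,0, 0,0,0.104,0,0, 0,0,0.104,0,0]'; python3 -m pendant '[0,0,0,0,1, 0,0,0,0,1, 0,0,0,0,1, 0,0,0,0,1, 0,0,0,0,1, 0,0,0,0,1, 0,0,0,0,1, 0,0,0,0,1]' 50;  python3 -m pendant '[0,0,0,0,1, 0,0,0,0,1]'
```

```text
t: 3.17
tcp_pos: [0.632, -0.168, 0.0952]
tool_rot: [180.0, 0.1, 158.3]
ft_force: [-0.3, 0.9, 1.3]
opening: 0.0855
t: 3.83
tcp_pos: [0.632, -0.1678, 0.0948]
tool_rot: [180.0, 0.1, 158.3]
ft_force: [-0.2, 1.1, 6.4]
opening: 0.027
t: 4.0
tcp_pos: [0.632, -0.1678, 0.0948]
tool_rot: [180.0, 0.1, 158.3]
ft_force: [-0.3, 1.3, 5.5]
opening: 0.0263
```

```bash
python3 -m pendant '[0,0,-0.03,0,1, 0,0,-0.06,0,1, 0,0,-0.12,0,1, 0,0,-0.2,0,1, 0,0,-0.25,0,1, 0,0,-0.25,0,1, 0,0,-0.25,0,1]'; python3 - <<'E'
from h import *
p,d=manip.capture("side")
cv2.imwrite("pics/a3.png",cv2.resize(p[110:300,290:460],(537,600))[:,:,::-1]); go(.4337,.2612,.2)
E
```

```text
t: 4.58
tcp_pos: [0.6319, -0.1683, 0.1957]
tool_rot: [180.0, 0.2, 158.3]
ft_force: [-0.5, 0.9, -1.7]
opening: 0.0265
tcp [ 0.6309 -0.1679  0.194 ] rot [179.9899   0.0025 158.2895] shift [ 0.8549  0.8142 -0.0151] turn 0 open 0.0266 dist 0.47226833465689116 t 4.6333
```

View pics/a3.png

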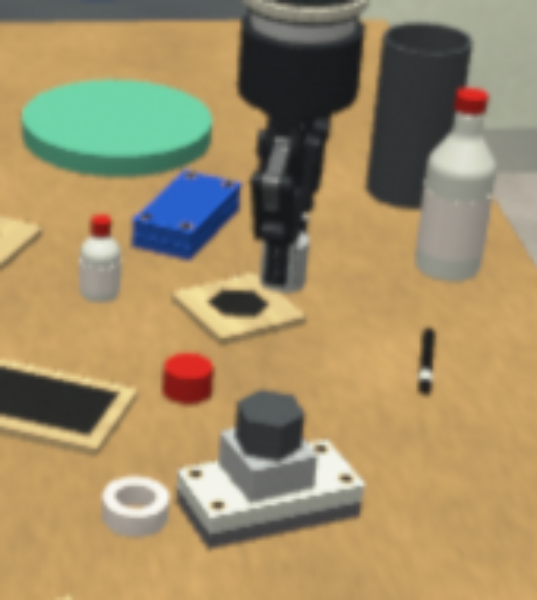

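```bash

python3 -m pendant '[0.4275,0.407,-0.02,0,1, 0.4275,0.407,-0.02,0,1, 0.4275,0.407,-0.02,0,1, 0.4275,0.407,-0.02,0,1, 0.4275,0.407,-0.02,0,1, 0.4275,0.407,-0.02,0,1, 0.4275,0.407,-0.02,0,1]'
python3 -m pendant '[0.4275,0.407,0,0,1, 0.4275,0.407,0,0,1, 0.4275,0.407,0,0,1, 0.4275,0.407,0,0,1, 0.4275,0.407,0,0,1, 0.4275,0.407,0,0,1, 0.4275,0.407,0,0,1, 0.4275,0.407,0,0,1]'
python3 -m pendant '[0,0,0.2,0,1, 0,0,0.32,0,1, 0,0,0.32,0,1, 0,0,0.32,0,1, 0,0,0.32,0,1, 0,0,0.32,0,1]'
python3 - <<'E'
from h import *
go(.434,.2615,.0165)
p,d=manip.capture("side"); p2,d=manip.capture("top")
cv2.imwrite("pics/a4.png",np.hstack([cv2.resize(p[80:240,200:370],(425,400)),cv2.resize(p2[200:320,110:230],(375,400))])[:,:,::-1]); go(.434,.2615,.0165)
E
```

```text
t: 5.22
tcp_pos: [0.5288, 0.0537, 0.2001]
tool_rot: [180.0, -0.3, 158.9]
ft_force: [0.2, -0.1, -2.0]
opening: 0.0268
t: 5.88
tcp_pos: [0.4324, 0.262, 0.2004]
tool_rot: [-179.9, -0.1, 158.5]
ft_force: [-0.1, -1.3, -2.2]
opening: 0.0262
t: 6.38
tcp_pos: [0.4353, 0.2605, 0.0748]
tool_rot: [180.0, 0.1, 158.2]
ft_force: [0.6, 0.1, -1.7]
opening: 0.0266
tcp [0.4353 0.2605 0.0748] rot [179.9667   0.062  158.1901] shift [0.004  0.0012 0.1459] turn 0 open 0.0266 dist 0.05836834581812782 t 6.3833
tcp [0.436  0.2617 0.0763] rot [179.7618   0.1576 158.234 ] shift [ 0.0045 -0.0023  0.1496] turn 0 open 0.0267 dist 0.05986829405673816 t 6.4833
```

View pics/a4.png

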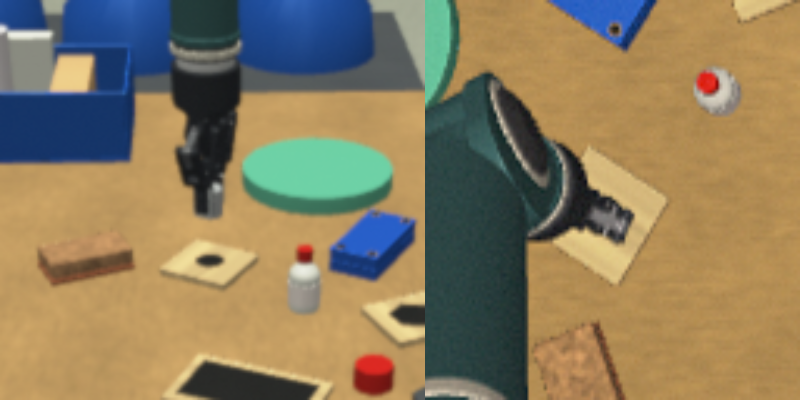

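```bash

python3 -m pendant '[0.004,0,0.06,0,1, 0.004,0,0.11,0,1, 0.004,0,0.135,0,1, 0.004,0,0.14,0,1, 0.004,0,0.145,0,1, 0.004,0,0.145,0,1]'
python3 -c "
from h import *
go(.434,.2615,.0148)"
```

```text
t: 6.98
tcp_pos: [0.4333, 0.2622, 0.0168]
tool_rot: [179.9, 0.1, 158.3]
ft_force: [0.3, -0.7, -2.0]
opening: 0.0262
tcp [0.4333 0.2622 0.0168] rot [179.8975   0.0668 158.2868] shift [-0.0021 -0.0009  0.005 ] turn 0 open 0.0262 dist 0.0022096085291935163 t 6.9833
```

```bash

python3 -m pendant '[0,0,0.003,0,1, 0,0,0.005,0,1, 0,0,0.006,0,1, 0,0,0.006,0,1]'
```

```text
t: 7.32
tcp_pos: [0.4332, 0.2621, 0.0147]
tool_rot: [179.9, 0.0, 158.3]
ft_force: [-1.7, -0.8, 8.8]
opening: 0.0265
```

```bash

python3 -m pendant '[0,0,0,0,0.6, 0,0,0,0,0.4, 0,0,0,0,0, 0,0,0,0,0, 0,0,0,0,0, 0,0,-0.1,0,0, 0,0,-0.3,0,0, 0,0,-0.45,0,0]'
python3 -m pendant '[0,0,-0.05,0,0, 0,0,-0.05,0,0, 0,0,-0.05,0,0]'
python3 -c "
from h import *
go(.6305,-.165,.2,161)"
```

```text
t: 7.98
tcp_pos: [0.4316, 0.2609, 0.1369]
tool_rot: [-179.8, -0.1, 158.3]
ft_force: [0.8, 0.9, 0.7]
opening: 0.0852
t: 8.23
tcp_pos: [0.4329, 0.2622, 0.1578]
tool_rot: [179.8, 0.1, 158.3]
ft_force: [-1.0, -0.3, -0.9]
opening: 0.0854
tcp [0.4329 0.2622 0.1578] rot [179.8467   0.076  158.2978] shift [-0.8538 -0.8096 -0.1056] turn -0.06 open 0.0854 dist 0.4725336926006869 t 8.2333
```

```bash
cat >> h.py <<'E'
def hexang(n,m,z):
    c=max(cv2.findContours(m.astype(np.uint8),cv2.RETR_EXTERNAL,cv2.CHAIN_APPROX_NONE)[0],key=cv2.contourArea)
    P=plane(n,c[:,0,:],z)[:,:2]*1000; H=cv2.convexHull(P.astype(np.float32))
    M=np.zeros((400,400),np.uint8); o=P.mean(0); cv2.fillPoly(M,[((H[:,0]-o)*5+200).astype(np.int32)],1)
    y,x=np.nonzero(M); w=(x-x.mean())+1j*(y-y.mean()); s=(w**6).sum()/(abs(w)**6).sum()
    return (np.degrees(np.angle(s))/6+30)%60,abs(s),(o+(np.array([x.mean(),y.mean()])-200)/5)
E
python3 - <<'E'
from h import *
for n,uv,rr in (("top",(322,192),32),("side",(375,250),40)):
    p,d=manip.capture(n); C=cloud(n,d); np.savez(n+"1.npz",p=p,d=d)
    for k,lo,hi,z in (("hex",.084,.1,.09),("square",.053,.067,.06),("panel",.022,.038,.03)):
        m=near(uv,rr)&(C[...,2]>lo)&(C[...,2]<hi); print(n,k,m.sum(),rect(n,m,z),hexang(n,m,z) if k=='hex' else '')
    uv=proj(n,[[.434,.262,.044]])[0]; m=near(uv,12)&(C[...,2]>.037)&(C[...,2]<.052); print(m.sum(), m.sum() and rect(n,m,.044))
E
```

```text
top hex 204 [ 630.7756 -163.7332   44.9883   40.7193  154.6613  630.6217 -164.1654] (np.float64(9.818967524355074), np.float64(0.1626211166869249), array([ 630.2746, -164.0863]))
top square 126 [ 630.8204 -163.3791   52.6535   51.7799   19.0929  619.196  -160.7061] 
top panel 524 [ 634.4362 -162.4175  121.286    60.1509   16.1713  632.8372 -162.0524] 
12 [443.651  256.5738  18.3935   5.9969  64.6804 443.5999 255.9986]
side hex 208 [ 629.7789 -170.2125   47.9223   43.9184   87.5524  630.0952 -169.7589] (np.float64(12.08895114093357), np.float64(0.07864507761745845), array([ 630.099 , -170.0956]))
side square 209 [ 630.608  -171.4201   58.3063   55.7396  106.9203  628.4273 -180.6691] 
side panel 711 [ 634.111  -168.7639  123.5243   70.729    14.6182  630.9924 -176.6885] 
47 [432.2867 249.8254  35.1601  26.5349  64.8476 432.4038 249.7933]
```

```bash

python3 -m pendant '[-0.427,-0.405,-0.1,-0.04,0, -0.427,-0.405,-0.1,-0.04,0, -0.427,-0.405,-0.1,-0.04,0, -0.427,-0.405,-0.1,-0.04,0, -0.427,-0.405,-0.1,-0.04,0, -0.427,-0.405,-0.1,-0.04,0, -0.427,-0.405,-0.1,-0.04,0]'
python3 -m pendant '[-0.427,-0.405,0,0,0, -0.427,-0.405,0,0,0, -0.427,-0.405,0,0,0, -0.427,-0.405,0,0,0, -0.427,-0.405,0,0,0, -0.427,-0.405,0,0,0, -0.427,-0.405,0,0,0, -0.427,-0.405,0,0,0]'
python3 -m pendant '[0,0,0.1,0,0, 0,0,0.22,0,0, 0,0,0.22,0,0, 0,0,0.22,0,0, 0,0,0.22,0,0]'
python3 -c "
from h import *
go(.6305,-.1655,.062,160)
for n in ('side','top'):
    p,d=manip.capture(n); C=cloud(n,d)
    uv=proj(n,[[.434,.262,.044]])[0]; m=near(uv,14)&(C[...,2]>.037)&(C[...,2]<.052); print(m.sum(), m.sum() and rect(n,m,.044))
"
```

```text
t: 8.92
tcp_pos: [0.5332, 0.0402, 0.1961]
tool_rot: [-179.8, 0.1, 159.5]
ft_force: [0.2, -1.3, 0.7]
opening: 0.0855
t: 9.58
tcp_pos: [0.6355, -0.1643, 0.1938]
tool_rot: [-179.9, -0.2, 159.9]
ft_force: [0.4, 0.9, 0.1]
opening: 0.0857
t: 10.0
tcp_pos: [0.6369, -0.1615, 0.1091]
tool_rot: [180.0, -0.0, 160.2]
ft_force: [0.4, 0.3, 1.2]
opening: 0.085
tcp [ 0.6369 -0.1615  0.1091] rot [179.9927  -0.0273 160.1662] shift [ 0.0116 -0.0149  0.1176] turn 0.004 open 0.085 dist 0.047656584126302415 t 10.0
42 [431.8249 251.8842  32.5847  23.003   89.0971 432.6271 251.2007]
85 [432.7624 260.1609  27.2903  24.4276  90.9937 432.8749 260.2765]
```

```bash

python3 -m pendant '[0.012,-0.014,0,0,0, 0.012,-0.014,0.06,0,0, 0.012,-0.014,0.117,0,0, 0.012,-0.014,0.117,0,0, 0.012,-0.014,0.117,0,0]' 60
python3 -m pendant '[0,0,0,0,1, 0,0,0,0,1, 0,0,0,0,1, 0,0,0,0,1, 0,0,0,0,1, 0,0,0,0,1, 0,0,0,0,1, 0,0,0,0,1]'
```

```text
t: 10.52
tcp_pos: [0.6297, -0.1663, 0.0623]
tool_rot: [-180.0, -0.0, 160.1]
ft_force: [0.8, -0.3, 0.5]
opening: 0.0851
t: 11.18
tcp_pos: [0.6315, -0.1659, 0.0636]
tool_rot: [179.9, 0.1, 160.1]
ft_force: [-0.3, 0.8, 6.4]
opening: 0.0411
```

```bash

python3 -m pendant '[0,0,-0.02,0,1, 0,0,-0.04,0,1, 0,0,-0.1,0,1, 0,0,-0.2,0,1, 0,0,-0.3,0,1, 0,0,-0.3,0,1, 0,0,-0.3,0,1]'
python3 - <<'E'
from h import *
go(.655,.124,.18,172)
for n,uv in (("top",(322,192)),):
    p,d=manip.capture(n); C=cloud(n,d)
    z=np.load("top0.npz")['p'].astype(int)
    # board edges of hex board at start: bright plywood vs darker bench
    hsv=cv2.cvtColor(z.astype(np.uint8),cv2.COLOR_RGB2HSV); print(hsv[187,205],hsv[187,240],hsv[215,220],hsv[160,220])
E
```

```text
t: 11.77
tcp_pos: [0.6315, -0.1668, 0.1849]
tool_rot: [179.9, 0.3, 160.1]
ft_force: [-0.3, -0.3, -4.3]
opening: 0.0409
tcp [ 0.6315 -0.1668  0.1849] rot [179.9461   0.3078 160.0745] shift [0.1926 0.7035 0.0123] turn -0.265 open 0.0409 dist 0.29179292211930186 t 11.7667
[ 21 108 213] [ 18 136 165] [ 18 137 179] [ 18 138 179]
```

```bash

python3 -m pendant '[0.193,0.703,0,-0.265,1, 0.193,0.703,0,-0.265,1, 0.193,0.703,0,-0.265,1, 0.193,0.703,0,-0.265,1, 0.193,0.703,0,-0.265,1, 0.193,0.703,0,-0.265,1, 0.193,0.703,0,-0.265,1, 0.193,0.703,0,-0.265,1]'
python3 -m pendant '[0,0,0.1,0,1, 0,0,0.2,0,1, 0,0,0.26,0,1, 0,0,0.26,0,1, 0,0,0.26,0,1, 0,0,0.26,0,1]'
python3 - <<'E'
from h import *
go(.655,.124,.0145,172)
z=np.load("top0.npz")['p']; hsv=cv2.cvtColor(z,cv2.COLOR_RGB2HSV)
m=(hsv[...,1]<125)&(hsv[...,2]>190)
for k,uv,r in (("hex",(220,187),26),("round",(167,264),26),("panel",(269,254),36),("sq",(377,257),26)): print(k,rect("top",m&near(uv,r),.01))
E
```

```text
t: 12.48
tcp_pos: [0.6506, 0.1384, 0.1786]
tool_rot: [179.6, -0.3, 172.8]
ft_force: [-0.1, 4.7, -3.6]
opening: 0.041
t: 12.98
tcp_pos: [0.6541, 0.1243, 0.0785]
tool_rot: [180.0, 0.1, 172.0]
ft_force: [0.8, 0.7, -3.5]
opening: 0.0411
tcp [0.6541 0.1243 0.0785] rot [179.9963   0.0515 171.9986] shift [-0.0024 -0.0004  0.1599] turn -0.0 open 0.0411 dist 0.06396317762182728 t 12.9833
hex [654.2052 123.9778  84.6562  83.5043 113.0087 654.4252 124.0934]
round [433.5161 262.6982  84.2323  83.8954  59.6466 433.6401 263.2327]
panel [468.3542 -17.5029 147.9314  86.9772 154.574  468.1861 -17.5041]
sq [ 464.4337 -319.8419   84.9212   84.1133  114.0696  464.5118 -319.8721]
```

```bash

python3 -m pendant '[0,0,0.07,0,1, 0,0,0.12,0,1, 0,0,0.145,0,1, 0,0,0.152,0,1, 0,0,0.157,0,1, 0,0,0.157,0,1]'
python3 -m pendant '[0,0,0.003,0,1, 0,0,0.006,0,1, 0,0,0.006,0,1]'
```

```text
t: 13.48
tcp_pos: [0.6545, 0.1247, 0.0164]
tool_rot: [180.0, 0.1, 172.0]
ft_force: [-0.9, 0.8, -3.5]
opening: 0.0411
t: 13.73
tcp_pos: [0.6542, 0.1247, 0.0136]
tool_rot: [180.0, 0.1, 172.0]
ft_force: [-0.0, 0.2, -2.2]
opening: 0.041
```

```bash

python3 -m pendant '[0,0,0.002,0,1, 0,0,0.004,0,1, 0,0,0.004,0,1]'
python3 -m pendant '[0,0,0,0,0.45, 0,0,0,0,0.3, 0,0,0,0,0, 0,0,0,0,0, 0,0,0,0,0, 0,0,-0.1,0,0, 0,0,-0.3,0,0, 0,0,-0.4,0,0]'
python3 -m pendant '[0,0,-0.05,0,0, 0,0,-0.05,0,0, 0,0,-0.05,0,0]'
python3 - <<'E'
from h import *
go(.6305,-.1645,.18,107)
for n,uv,rr in (("top",(322,192),32),("side",(375,250),40)):
    p,d=manip.capture(n); C=cloud(n,d); np.savez(n+"1.npz",p=p,d=d)
    for k,lo,hi,z in (("square",.053,.067,.06),("panel",.022,.038,.03)):
        m=near(uv,rr)&(C[...,2]>lo)&(C[...,2]<hi); print(n,k,m.sum(),rect(n,m,z))
E
```

```text
t: 13.98
tcp_pos: [0.6542, 0.1247, 0.0135]
tool_rot: [179.9, 0.1, 172.0]
ft_force: [-4.6, 0.2, 10.1]
opening: 0.0412
t: 14.65
tcp_pos: [0.6526, 0.1242, 0.1345]
tool_rot: [-179.9, -0.1, 172.0]
ft_force: [0.1, -0.1, -0.0]
opening: 0.0855
t: 14.9
tcp_pos: [0.6542, 0.1248, 0.156]
tool_rot: [179.9, 0.2, 172.0]
ft_force: [0.1, -0.5, -1.2]
opening: 0.0853
tcp [0.6542 0.1248 0.156 ] rot [179.922    0.1629 172.0211] shift [-0.0417 -0.7244 -0.06  ] turn 1.445 open 0.0853 dist 0.2912154309611761 t 14.9
top square 346 [ 631.0715 -163.2856   52.6202   51.8114   18.8681  630.8302 -163.5653]
top panel 522 [ 634.903  -162.3403  120.423    60.1319   16.0917  633.6426 -161.9036]
side square 352 [ 630.4589 -170.9481   59.6325   55.379   107.5583  631.0307 -169.7838]
side panel 726 [ 634.4961 -171.063   123.2639   69.7841   16.46    630.9961 -176.7153]
```

```bash

python3 -m pendant '[-0.02,-0.36,-0.06,0.7,0, -0.02,-0.36,-0.06,0.7,0, -0.02,-0.36,-0.06,0.7,0, -0.02,-0.36,-0.06,0.7,0, -0.02,-0.36,-0.06,0.7,0, -0.02,-0.36,-0.06,0.7,0]'
python3 -m pendant '[0,0,0,0,0]'
python3 -c "
from h import *
go(.631,-.165,.18,108.5)"
```

```text
t: 15.5
tcp_pos: [0.6402, -0.0216, 0.1768]
tool_rot: [-179.8, -0.1, 140.2]
ft_force: [0.2, 1.0, 0.9]
opening: 0.0854
t: 15.58
tcp_pos: [0.6405, -0.0184, 0.1766]
tool_rot: [-179.9, -0.1, 140.6]
ft_force: [0.0, 0.9, -0.4]
opening: 0.0856
tcp [ 0.6405 -0.0184  0.1766] rot [-179.9026   -0.1366  140.6444] shift [-0.214  -0.2983 -0.0085] turn 0.714 open 0.0856 dist 0.1469064104756434 t 15.5833
```

```bash

python3 -m pendant '[-0.214,-0.298,0,0.714,0, -0.214,-0.298,0,0.714,0, -0.214,-0.298,0,0.714,0, -0.214,-0.298,0,0.714,0, -0.214,-0.298,0,0.714,0, -0.214,-0.298,0,0.714,0, -0.214,-0.298,0,0.714,0]'
python3 -m pendant '[0,0,0.1,0,0, 0,0,0.22,0,0, 0,0,0.22,0,0, 0,0,0.22,0,0, 0,0,0.22,0,0]'
python3 -c "
from h import *
go(.631,-.165,.034,108.5)"
```

```text
t: 16.17
tcp_pos: [0.6317, -0.1633, 0.1771]
tool_rot: [-179.9, -0.1, 108.7]
ft_force: [0.6, 1.0, -0.4]
opening: 0.0854
t: 16.58
tcp_pos: [0.6324, -0.1647, 0.0911]
tool_rot: [180.0, 0.0, 108.5]
ft_force: [-0.5, -0.4, 1.0]
opening: 0.0852
tcp [ 0.6324 -0.1647  0.0911] rot [179.9788   0.0018 108.544 ] shift [ 0.0003 -0.0035  0.1427] turn 0.001 open 0.0852 dist 0.05711475638178161 t 16.5833
```

```bash

python3 -m pendant '[0,-0.003,0.06,0,0, 0,-0.003,0.11,0,0, 0,-0.003,0.142,0,0, 0,-0.003,0.142,0,0, 0,-0.003,0.142,0,0]' 80
python3 -m pendant '[0,0,0,0,1, 0,0,0,0,1, 0,0,0,0,1, 0,0,0,0,1, 0,0,0,0,1, 0,0,0,0,1, 0,0,0,0,1, 0,0,0,0,1]'
python3 -m pendant '[0,0,-0.01,0,1, 0,0,-0.03,0,1, 0,0,-0.06,0,1, 0,0,-0.12,0,1, 0,0,-0.2,0,1, 0,0,-0.25,0,1, 0,0,-0.25,0,1, 0,0,-0.25,0,1]'
python3 - <<'E'
from h import *
go(.4652,-.320,.134,114.2)
p,d=manip.capture("side"); p2,d=manip.capture("top")
cv2.imwrite("pics/a5.png",np.hstack([cv2.resize(p[130:290,290:460],(425,400)),cv2.resize(p2[130:260,250:380],(400,400))])[:,:,::-1])
E
```

```text
t: 17.0
tcp_pos: [0.6313, -0.166, 0.0348]
tool_rot: [179.9, 0.0, 108.4]
ft_force: [-0.9, -0.3, 0.9]
opening: 0.0856
t: 17.67
tcp_pos: [0.6329, -0.1661, 0.036]
tool_rot: [179.7, 0.1, 108.4]
ft_force: [1.6, 1.8, 6.3]
opening: 0.0508
t: 18.33
tcp_pos: [0.6307, -0.1661, 0.1347]
tool_rot: [179.9, 0.0, 108.4]
ft_force: [-1.1, -0.5, -5.9]
opening: 0.0507
tcp [ 0.6307 -0.1661  0.1347] rot [179.8915   0.037  108.3829] shift [-0.2347 -0.514   0.0017] turn -0.129 open 0.0507 dist 0.2260372290910775 t 18.3333
```

View pics/a5.png

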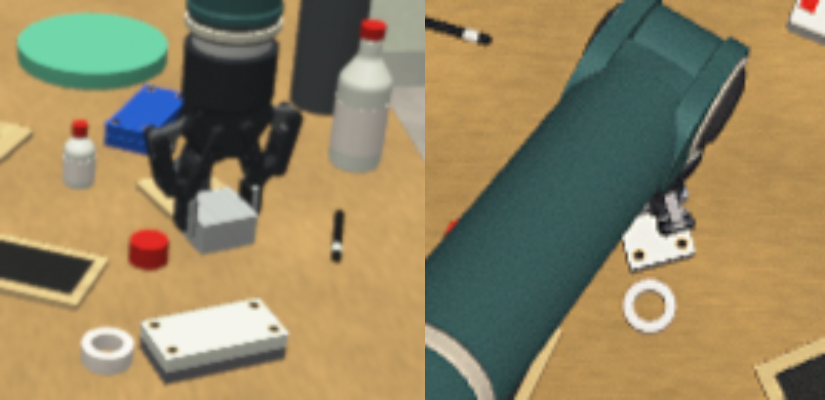

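```bash
cat >> h.py <<'E'
def facenormal(n,d,uv,r,lo,hi):
    "normals of the planar faces, by smoothing depth-cloud gradients, listed for the upward-looking ones"
    C=cloud(n,d); m=near(uv,r)&(C[...,2]>lo)&(C[...,2]<hi); G=cv2.GaussianBlur(C,(5,5),1)
    N=np.cross(np.roll(G,-2,0)-np.roll(G,2,0),np.roll(G,-2,1)-np.roll(G,2,1)); N/=np.linalg.norm(N,axis=2,keepdims=True)+1e-12
    s=m&(abs(N[...,2])>.85); P=C[s]; u=np.linalg.svd(P-P.mean(0))[2][2]; r=(P-P.mean(0))@u
    k=abs(r)<.003; P=P[k]; u=np.linalg.svd(P-P.mean(0))[2][2]
    return k.sum(),P.mean(0),u*np.sign(u[2]),abs((P-P.mean(0))@u).mean()
E
python3 - <<'E'
from h import *
for n in("side",):
    p,d=manip.capture(n); uv=proj(n,[[.6307,-.167,.16]])[0]; print(uv)
    for r in(10,14): print(facenormal(n,d,uv,r,.12,.18))
    print('panel',facenormal(n,d,proj(n,[[.633,-.163,.03]])[0],25,.02,.04))
    x,y=map(int,uv); cv2.imwrite("pics/a6.png",cv2.resize(p[y-40:y+50,x-50:x+50],(660,594),interpolation=cv2.INTER_CUBIC)[:,:,::-1])
E
```

```text
[377.5825 211.4769]
(np.int64(150), array([ 0.6287, -0.1659,  0.1539]), array([ 0.0145, -0.0049,  0.9999]), np.float64(0.0008577488744567807))
(np.int64(158), array([ 0.6291, -0.1673,  0.1539]), array([ 0.0324, -0.0041,  0.9995]), np.float64(0.000808274613902734))
panel (np.int64(631), array([ 0.6364, -0.1619,  0.0281]), array([-0.0002,  0.0065,  1.    ]), np.float64(0.0010562334602124996))
```

View pics/a6.png

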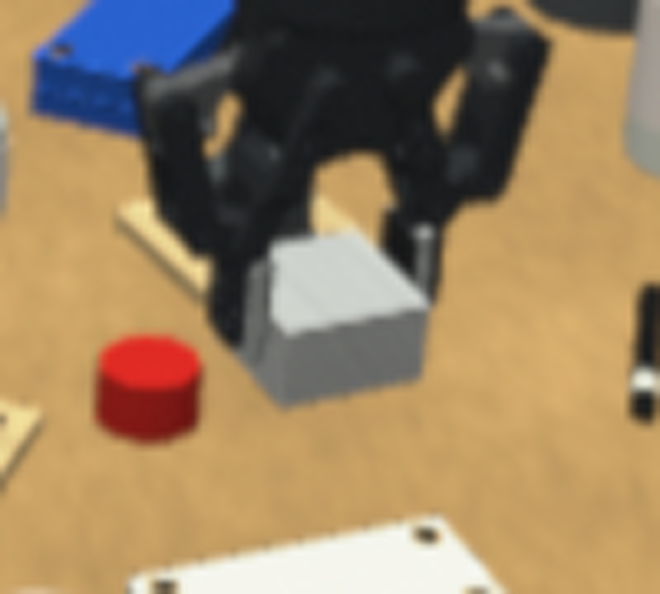

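```bash

python3 -m pendant '[-0.24,-0.514,-0.02,-0.129,1, -0.24,-0.514,-0.02,-0.129,1, -0.24,-0.514,-0.02,-0.129,1, -0.24,-0.514,-0.02,-0.129,1, -0.24,-0.514,-0.02,-0.129,1, -0.24,-0.514,-0.02,-0.129,1, -0.24,-0.514,-0.02,-0.129,1, -0.24,-0.514,-0.02,-0.129,1]'
python3 -m pendant '[0,0,0.08,0,1, 0,0,0.16,0,1, 0,0,0.2,0,1, 0,0,0.2,0,1, 0,0,0.2,0,1]'
python3 -c "
from h import *
go(.4655,-.3215,.020,114.2)
p,d=manip.capture('top');q,d2=manip.capture('side'); C=cloud('top',d); uv=proj('top',[[.4655,-.32,.076]])[0]; m=near(uv,22)&(C[...,2]>.065)&(C[...,2]<.085); print(rect('top',m,.076),m.sum())
cv2.imwrite('pics/a7.png',np.hstack([cv2.resize(q[230:350,240:370],(433,400)),cv2.resize(p[210:300,330:420],(400,400))])[:,:,::-1])
"
```

```text
t: 19.15
tcp_pos: [0.4634, -0.323, 0.1404]
tool_rot: [-179.9, -0.1, 114.0]
ft_force: [0.8, 0.0, -5.7]
opening: 0.0502
t: 19.57
tcp_pos: [0.4655, -0.3206, 0.0602]
tool_rot: [-179.9, -0.1, 114.3]
ft_force: [0.6, -0.8, -4.8]
opening: 0.0502
tcp [ 0.4655 -0.3206  0.0602] rot [-179.8911   -0.1467  114.282 ] shift [-0.0019 -0.0009  0.1004] turn 0.002 open 0.0502 dist 0.04017862302218154 t 19.5667Traceback (most recent call last):
  File "<string>", line 4, in <module>
    p,d=manip.capture('top');q,d2=manip.capture('side'); C=cloud('top',d); uv=proj('top',[[.4655,-.32,.076]])[0]; m=near(uv,22)&(C[...,2]>.065)&(C[...,2]<.085); print(rect('top',m,.076),m.sum())
                                                                                                                                                                       ~~~~^^^^^^^^^^^^^^
  File "h.py", line 19, in rect
    c=max(cv2.findContours(mask.astype(np.uint8),cv2.RETR_EXTERNAL,cv2.CHAIN_APPROX_NONE)[0],key=cv2.contourArea)
ValueError: max() iterable argument is empty
```

```bash

python3 -m pendant '[-0.002,0,0.05,0,1, -0.002,0,0.085,0,1, -0.002,0,0.098,0,1, -0.002,0,0.102,0,1, -0.002,0,0.102,0,1]'
python3 -m pendant '[0,0,0.003,0,1, 0,0,0.005,0,1, 0,0,0.005,0,1]'
```

```text
t: 20.08
tcp_pos: [0.4659, -0.3227, 0.0208]
tool_rot: [-180.0, -0.0, 114.2]
ft_force: [-0.0, 0.7, -4.7]
opening: 0.0504
t: 20.33
tcp_pos: [0.4663, -0.3229, 0.0192]
tool_rot: [180.0, 0.0, 114.2]
ft_force: [-0.3, -0.1, -6.7]
opening: 0.0506
```

```bash

python3 -m pendant '[0,0,0.004,0,1, 0,0,0.007,0,1, 0,0,0.007,0,1]'
python3 -m pendant '[0,0,0.002,0,1, 0,0,0.003,0,1, 0,0,0.003,0,1]'
```

```text
t: 20.58
tcp_pos: [0.4662, -0.3227, 0.0161]
tool_rot: [180.0, 0.0, 114.2]
ft_force: [0.6, 0.2, -5.7]
opening: 0.0506
t: 20.83
tcp_pos: [0.4662, -0.3227, 0.016]
tool_rot: [179.9, -0.0, 114.2]
ft_force: [-2.6, 3.0, 7.2]
opening: 0.0504
```

Contact; release and retreat, then check all three and the panel.

```bash

python3 -m pendant '[0,0,0,0,0.3, 0,0,0,0,0.2, 0,0,0,0,0, 0,0,0,0,0, 0,0,0,0,0, 0,0,-0.1,0,0, 0,0,-0.3,0,0, 0,0,-0.4,0,0]'
python3 -m pendant '[0,0.3,-0.05,0.8,0, 0,0.3,-0.05,0.8,0, 0,0.3,-0.05,0.8,0, 0,0.3,-0.05,0.8,0, 0,0.3,-0.05,0.8,0, 0,0.3,-0.05,0.8,0]'
python3 - <<'E'
from h import *
p,d=manip.capture('top');q,d2=manip.capture('side'); C=cloud('top',d); np.savez("top2.npz",p=p,d=d)
for k,P,lo,hi in (("square",(.465,-.32,.04),.034,.047),("hex",(.655,.124,.04),.034,.047),("round",(.434,.262,.044),.037,.052),("panel",(.634,-.162,.03),.022,.038)):
    m=near(proj('top',[P])[0],25)&(C[...,2]>lo)&(C[...,2]<hi); print(k,m.sum(),m.sum()>5 and rect('top',m,P[2]), k=='hex' and hexang('top',m,.04))
cv2.imwrite('pics/a8.png',p[130:330,120:440,::-1].repeat(2,0).repeat(2,1))
go(.634,-.163,.16,16.1)
E
```

```text
t: 21.5
tcp_pos: [0.4651, -0.3225, 0.1386]
tool_rot: [-179.9, -0.1, 114.2]
ft_force: [1.5, 1.2, 0.3]
opening: 0.0855
t: 22.0
tcp_pos: [0.5759, -0.2727, 0.1577]
tool_rot: [-180.0, 0.0, 78.1]
ft_force: [-1.1, -0.8, -0.1]
opening: 0.0852
square 341 [ 462.9747 -320.0688   52.3058   51.7538  114.0992  463.0682 -320.299 ] False
hex 184 [652.9417 124.3528  45.2055  41.3959   2.059  653.085  124.7848] (np.float64(23.646911949646924), np.float64(0.11952951631085729), array([652.8967, 124.288 ]))
round 82 [432.7609 260.2445  27.123   24.4276  90.9936 433.2545 261.0149] False
panel 527 [ 653.6993 -156.9648   81.6204   60.1229   16.404   657.745  -153.9859] False
tcp [ 0.5751 -0.2735  0.1578] rot [-179.9603    0.0234   78.3736] shift [ 0.3003  0.0886 -0.0055] turn 1.384 open 0.0853 dist 0.12524375541593344 t 22.1
```

View pics/a8.png

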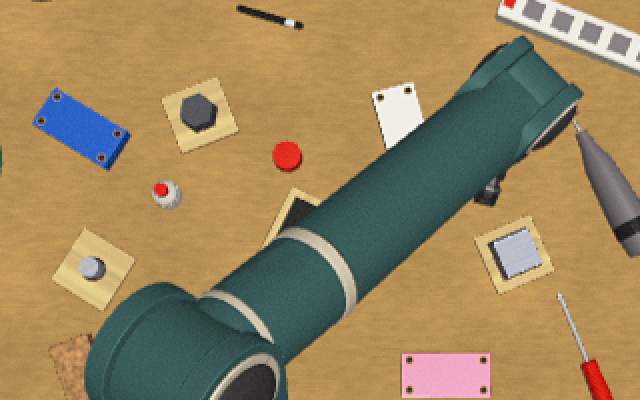

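```bash

python3 -m pendant '[0.3,0.088,0,0.75,0, 0.3,0.088,0,0.75,0, 0.3,0.088,0,0.75,0, 0.3,0.088,0,0.75,0, 0.3,0.088,0,0.75,0, 0.3,0.088,0,0.75,0]'
python3 -m pendant '[0,0,0,0.634,0, 0,0,0,0.634,0, 0,0,0,0.634,0, 0,0,0,0.634,0, 0,0,0.1,0.634,0, 0,0,0.2,0.634,0, 0,0,0.2,0.634,0, 0,0,0.2,0.634,0]'
python3 -c "
from h import *
go(.6345,-.163,.003,16.1)"
```

```text
t: 22.6
tcp_pos: [0.6343, -0.1627, 0.1577]
tool_rot: [-180.0, 0.0, 44.5]
ft_force: [-0.3, 0.4, -0.5]
opening: 0.0851
t: 23.27
tcp_pos: [0.6327, -0.164, 0.0769]
tool_rot: [-179.9, 0.2, 16.0]
ft_force: [-0.2, 0.5, 1.9]
opening: 0.0856
tcp [ 0.6327 -0.164   0.0769] rot [-179.8993    0.2084   15.9662] shift [ 0.0051 -0.0011  0.1848] turn -0.003 open 0.0856 dist 0.07395372124420735 t 23.2667
```

```bash

python3 -m pendant '[0.004,0,0.08,0,0, 0.004,0,0.14,0,0, 0.004,0,0.175,0,0, 0.004,0,0.182,0,0, 0.004,0,0.182,0,0, 0.004,0,0.182,0,0]' 80
python3 -m pendant '[0,0,0,0,1, 0,0,0,0,1, 0,0,0,0,1, 0,0,0,0,1, 0,0,0,0,1, 0,0,0,0,1, 0,0,0,0,1, 0,0,0,0,1]'
```

```text
t: 23.77
tcp_pos: [0.6372, -0.1637, 0.0074]
tool_rot: [179.9, -0.1, 15.9]
ft_force: [-0.1, 0.3, 0.1]
opening: 0.0853
t: 24.43
tcp_pos: [0.6371, -0.1631, 0.0072]
tool_rot: [179.9, -0.1, 15.9]
ft_force: [-1.0, 1.0, 6.6]
opening: 0.0586
```

```bash

python3 -m pendant '[0,0,-0.01,0,1, 0,0,-0.03,0,1, 0,0,-0.06,0,1, 0,0,-0.12,0,1, 0,0,-0.2,0,1, 0,0,-0.25,0,1, 0,0,-0.25,0,1, 0,0,-0.25,0,1]'
python3 - <<'E'
from h import *
p,d=manip.capture("side"); n="side"
s=manip.state(); P=s['tcp_pos']; uv=proj(n,[P+[0,0,.023]])[0]; print(facenormal(n,d,uv,28,P[2]+.005,P[2]+.04))
x,y=map(int,uv); cv2.imwrite("pics/a9.png",cv2.resize(p[y-45:y+75,x-80:x+80],(640,480),interpolation=cv2.INTER_CUBIC)[:,:,::-1])
a=np.radians(-25.4); o=.002*np.array([np.cos(a),np.sin(a)]); print(o); go(.4695+o[0],-.018+o[1],.11,-25.4)
E
```

```text
t: 25.1
tcp_pos: [0.6366, -0.1627, 0.1068]
tool_rot: [180.0, -0.1, 15.9]
ft_force: [-0.6, 0.3, -4.1]
opening: 0.0584
(np.int64(252), array([ 0.6134, -0.168 ,  0.1276]), array([ 0.0042, -0.0019,  1.    ]), np.float64(0.0008559927971873916))
[ 0.0018 -0.0009]
tcp [ 0.6357 -0.1622  0.1052] rot [-179.9492   -0.0065   15.9265] shift [-0.2968 -0.4573 -0.0119] turn 0.918 open 0.0584 dist 0.21812226079436703 t 25.15
```

View pics/a9.png

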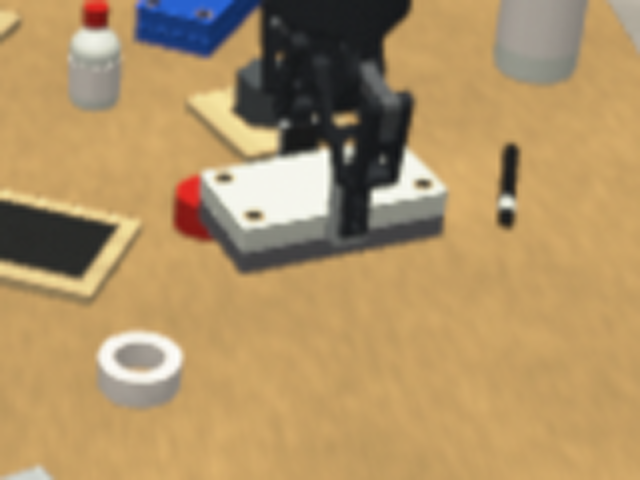

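```bash

python3 -m pendant '[-0.297,-0.457,-0.02,0.918,1, -0.297,-0.457,-0.02,0.918,1, -0.297,-0.457,-0.02,0.918,1, -0.297,-0.457,-0.02,0.918,1, -0.297,-0.457,-0.02,0.918,1, -0.297,-0.457,-0.02,0.918,1, -0.297,-0.457,-0.02,0.918,1, -0.297,-0.457,-0.02,0.918,1]'
python3 -m pendant '[0,0,0.06,0,1, 0,0,0.12,0,1, 0,0,0.14,0,1, 0,0,0.14,0,1, 0,0,0.14,0,1]'
python3 -c "
from h import *
go(.4713,-.0189,.0205,-25.4)"
```

```text
t: 25.82
tcp_pos: [0.471, -0.0188, 0.1125]
tool_rot: [179.9, 0.0, -25.2]
ft_force: [0.0, -0.5, -3.2]
opening: 0.0582
t: 26.23
tcp_pos: [0.4721, -0.021, 0.0575]
tool_rot: [179.9, -0.0, -25.5]
ft_force: [-0.1, 0.2, -2.5]
opening: 0.0584
tcp [ 0.4721 -0.021   0.0575] rot [179.943  -0.025 -25.471] shift [-0.0041 -0.004   0.0925] turn -0.002 open 0.0584 dist 0.037051974409188004 t 26.2333
```

```bash

python3 -m pendant '[-0.003,-0.003,0.05,0,1, -0.003,-0.003,0.08,0,1, -0.003,-0.003,0.09,0,1, -0.003,-0.003,0.092,0,1, -0.003,-0.003,0.092,0,1]'
python3 -m pendant '[0,0,0.003,0,1, 0,0,0.005,0,1, 0,0,0.005,0,1]'
```

```text
t: 26.65
tcp_pos: [0.4718, -0.0184, 0.0213]
tool_rot: [-180.0, -0.1, -25.4]
ft_force: [1.2, -0.3, -3.8]
opening: 0.0584
t: 26.9
tcp_pos: [0.4714, -0.0179, 0.0189]
tool_rot: [-180.0, -0.0, -25.4]
ft_force: [0.7, 0.1, -3.1]
opening: 0.0583
```

```bash

python3 -m pendant '[0,0,0.002,0,1, 0,0,0.004,0,1, 0,0,0.004,0,1]'
python3 -m pendant '[0,0,0.002,0,1, 0,0,0.003,0,1, 0,0,0.003,0,1]'
```

```text
t: 27.15
tcp_pos: [0.4712, -0.0178, 0.0172]
tool_rot: [-180.0, -0.0, -25.4]
ft_force: [-1.4, 1.0, 1.7]
opening: 0.0586
t: 27.4
tcp_pos: [0.4712, -0.0179, 0.0171]
tool_rot: [-179.9, 0.0, -25.4]
ft_force: [-5.9, 3.1, 22.9]
opening: 0.0586
```

```bash

python3 -m pendant '[0,0,-0.003,0,1, 0,0,-0.003,0,0.25, 0,0,-0.003,0,0, 0,0,-0.003,0,0, 0,0,-0.003,0,0, 0,0,-0.1,0,0, 0,0,-0.3,0,0, 0,0,-0.45,0,0]'
python3 -m pendant '[0,0,-0.15,0,0, 0,0,-0.15,0,0, 0,0,-0.15,0,0]'
python3 -c "
from h import *
go(.25,.5,.24)"
```

```text
t: 28.07
tcp_pos: [0.4701, -0.0186, 0.14]
tool_rot: [179.9, 0.1, -25.5]
ft_force: [0.5, 0.6, 0.5]
opening: 0.0853
t: 28.32
tcp_pos: [0.4734, -0.0183, 0.2025]
tool_rot: [-179.8, -0.3, -25.4]
ft_force: [1.1, -0.9, -0.4]
opening: 0.0855
tcp [ 0.4734 -0.0183  0.2025] rot [-179.7796   -0.3182  -25.3792] shift [-1.06   -0.9312 -0.0937] turn 0 open 0.0855 dist 0.5656344792869357 t 28.3167
```

```bash

python3 -m pendant '[-0.42,-0.46,-0.09,-1,0, -0.42,-0.46,-0.09,-1,0, -0.42,-0.46,-0.09,-1,0, -0.42,-0.46,-0.09,-1,0, -0.42,-0.46,-0.09,-1,0, -0.42,-0.46,-0.09,-1,0, -0.42,-0.46,-0.09,-1,0]'
python3 -c "
from h import *
go(.25,.5,.24)"
```

```text
t: 28.9
tcp_pos: [0.3955, 0.2282, 0.2348]
tool_rot: [-179.9, 0.0, 20.6]
ft_force: [0.7, 0.3, -0.3]
opening: 0.0853
tcp [0.3955 0.2282 0.2348] rot [-179.929     0.0023   20.6259] shift [-0.1011 -0.7641 -0.013 ] turn 0 open 0.0853 dist 0.30835332909392915 t 28.9
```

```bash

python3 -m pendant '[-0.1,-0.78,0,-1,0, -0.1,-0.78,0,-1,0, -0.1,-0.78,0,-1,0, -0.1,-0.78,0,-1,0, -0.1,-0.78,0,-1,0, -0.1,-0.78,0,-1,0, -0.1,-0.78,0,-1,0, -0.1,-0.78,0,-1,0]'
python3 -m pendant '[0,0,0,0,0, 0,0,0,0,0]'
python3 - <<'E'
from h import *
p,d=manip.capture('top');q,d2=manip.capture('side'); z0=np.load("top0.npz")
def boards(p):
    h=cv2.cvtColor(p,cv2.COLOR_RGB2HSV); return (h[...,1]<125)&(h[...,2]>190)
C=cloud('top',d); D=cloud('side',d2)
for k,P,r,lo,hi in (("square",(.465,-.32,.04),25,.034,.047),("hex",(.655,.124,.04),25,.034,.047),("round",(.434,.262,.044),12,.037,.052),("panel",(.469,-.018,.04),32,.034,.047)):
    m=near(proj('top',[P])[0],r)&(C[...,2]>lo)&(C[...,2]<hi); print(k,m.sum(),m.sum()>5 and rect('top',m,P[2]),C[m][:,2].mean(), k=='hex' and hexang('top',m,.04))
    m=near(proj('side',[P])[0],r)&(D[...,2]>lo)&(D[...,2]<hi); print('   side tilt',facenormal('side',d2,proj('side',[P])[0],r,lo,hi)[2])
p_=p.astype(int); R=(p_[...,0]>130)&(p_[...,1]<70)&(p_[...,2]<70)
print('cap',rect("top",R&near((264,208),14),.026),'bottle',rect("top",R&near((203,227),12),.075)); print(manip.state()['tcp_pos'])
cv2.imwrite('pics/b1.png',np.hstack([p[140:320,120:420],q[130:370,220:460][30:210,:]]).repeat(1,0)[:,:,::-1])
E
```

```text
t: 29.57
tcp_pos: [0.2521, 0.5047, 0.2337]
tool_rot: [-179.9, 0.0, 65.0]
ft_force: [-0.2, -0.3, 0.4]
opening: 0.0851
t: 29.73
tcp_pos: [0.2551, 0.5009, 0.2337]
tool_rot: [179.9, 0.1, 64.7]
ft_force: [0.7, -0.1, -0.2]
opening: 0.0853
square 331 [ 462.8544 -319.8001   52.8946   51.7538  114.0992  462.5684 -320.2298] 0.03920476022633228 False
   side tilt [0.0084 0.0102 0.9999]
hex 182 [652.9998 124.924   43.3766  42.5635 113.4476 653.3895 124.5303] 0.03906626254379377 (np.float64(24.500745264416718), np.float64(0.1282230286611546), array([653.2334, 124.3667]))
   side tilt [-0.0096  0.0477  0.9988]
round 80 [432.7616 260.2027  27.2067  24.4277  90.9936 433.3696 259.9834] 0.04292320117611165 False
   side tilt [0.0778 0.043  0.996 ]
panel 883 [470.2888 -18.2732 119.4448  60.0616 154.8712 469.6962 -17.8861] 0.039442834411765264 False
   side tilt [0.0006 0.0099 1.    ]
cap [594.7276  -1.7519  37.8251  37.3741  45.9058 595.0431  -1.7507] bottle [536.3619 162.3991  13.7182  13.36     2.3468 536.693  162.0899]
[0.2568 0.4992 0.2344]
```

View pics/b1.png

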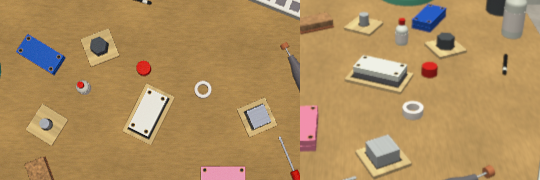

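```bash
python3 -c "
from rig import manip
print(manip.job_done())"
```

```text
the job is handed in; nothing more can be done
None
```

I handed the job in at about 30 s of robot time. The round, hexagonal and square offcuts and the panel, white side up, each stand on their own board, released. No verdict is reported, so the figures below are my own checks after releasing everything and moving the arm clear.

| Piece | Distance from outline centre (top camera) | Turn from its outline |
|---|---|---|
| Round | about 2.5 mm | not applicable |
| Hexagon | about 2.5 mm | about 1° |
| Square | about 2.5 mm | under 1° |
| Panel | about 1 mm | under 1° |

- **Height:** every top face is within about 1 mm of resting on its board.
- **Cap and bottle:** the red cap and the glue bottle measured within 1 mm of where they started.
- **Setting down:** each piece was lowered until the force reading showed contact, up to 23 N for the panel, then released.

Two checks did not agree cleanly:
- **Side camera:** it put raised tops 4 to 10 mm lower in y than the top camera did. I relied on the top camera, which matched the tool position when the pieces were released.
- **Tilt from depth:** the round and hexagon gave 5° and 3° on small, noisy patches, while the square and panel gave under 1°. Both stood upright in the last picture.

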